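# Set out the soldering supplies at the iron stand

## Robot

A 7-joint arm with a two-finger parallel gripper is mounted at the origin on the work surface. World frame = base frame: x ahead of the robot, y to its left, z up, the work surface at z = 0. Lengths are in mm, angles in degrees, forces in N, time in s.
With the tool pointing down it reaches from about 400 to 875 mm from the base axis. Payload 19.3 kg.
Tool frame: the origin (TCP) lies at the very end of the fingers, on their centre line; the grasp point (between the pads) lies 19 mm behind it; z points along the fingers, y is the line along which they close (so a half turn about z gives the same grasp; the last joint's range is limited). The gripper opens to 85 mm and grips with 20 to 120 N. Pads are 22 mm wide; open, the fingers measure 114 mm over their backs; the gripper's body (76 mm by 85 mm) begins 54 mm behind the grasp point. The pads swing forward as they close: fully open they stand 13 mm farther back than shut.
Start: joints at [68.285, 29.874, -2.08, 91.645, 1.215, 58.505, -6.463], TCP at [189.919, -595.437, 231.291] pointing down, gripper open.
Joint ranges: [-166.77, 166.77], [-17.47, 122.26], [-85.68, 81.53], [9.62, 139.38], [-72.42, 252.41], [9.2, 110.78], [-144.41, 144.41]. Speed limits (degrees/s): [108.29, 108.29, 136.94, 136.94, 172.46, 172.46, 172.46].

## Interface

Orientations are given as a 3x3 rotation matrix whose columns are the frame's x, y, z axes.
In Python, from station import sense, camera, get_calibration, hand_in gives the robot as it stands.
- The arm moves only by the tool arm_command, never from a script. Its argument "plan" is one flat list of numbers, 7 for each row, row after row: the turn, a rotation vector about the tool's x, y, z each as a share of pi rad, from -1 to 1, then the shift along the tool's x, y, z each as a share of 0.1 m, from -1 to 1, then the opening, from 0 (shut) to 1 (fully open). A call has 1 to 20 rows; each row shifts and turns the commanded pose from where the row before left it, along the tool's axes as they then stand; what a row does not reach is not made up. A row lasts 1/8 s, in which the tool goes at most 62.5 mm and 10.7 degrees, less where a joint would pass 70% of its speed; a pose out of reach is approached as far as the arm can. A call with a number of a shift or a turn outside -1 to 1 is refused whole. A call with a gripper value outside its range is refused whole. The fingers move at their own pace and stop on an object; "force" is the grip in N (left out, the last holds). Time passes only in rows, so rows that do not move let the fingers close. It gives the time, the measured TCP pose, the force, the opening and the grip force at its end, in the units of the state.
- sense(): the state, without advancing time (a new reading comes with each control period).
- camera(name): name is "scene" or "top"; returns the picture (480x640x3 uint8, blue, green, red); there is no depth.
- get_calibration(name): a dict with "camera_matrix" (3x3 intrinsics, pixels), "rvec" (rotation vector, rad) and "tvec" (3), from world to camera coordinates, as OpenCV has them. Camera axes: x right, y down, z forward; pixel columns grow to the right and rows downward; lengths in mm; the calibration is good to about 2 mm. A picture is of the moment at which its call begins. get_calibration takes no time and is no camera call.
- hand_in(): hands the job in; it is judged then, once.
The state is a dict: "time_s": time; "qpos": joint angles; "qd": joint speeds; "joint_efforts": joint torques, N m; "tcp_pos": TCP position; "tool_rot": TCP orientation; "wrist_force": force on the tool from outside, world axes, zero at the start; "torque": the same for the moment, N m; "finger_gap": opening from 0.0 (shut) to 1.0 (fully open); "grasp_force": force on a finger pad.
Only numpy, scipy, OpenCV 4.12 (cv2) and the standard library are available. Lean on these libraries where they do the work, as an engineer would, in place of code of your own. Each camera call takes 0.05 s, during which the arm holds its last target. There are 200 camera calls.

## Task

Set out the supplies in a straight row across the bench in front of the soldering iron stand, square to it and on the side where its sponge is: the large solder spool in the middle, centred on the stand, the flux jar next to it on the side towards the circuit board, and the brass-wool cup on the other side of the spool. Leave about 4 cm clear between the spool and the stand and between neighbours in the row, everything upright, and then stand the small solder spool centrally on top of the large one. Do not shift or knock over the heat sink and the standing capacitor.

Things in the scene. Friction and masses are not known exactly. Their poses are not given: they have to be found in the camera images.
- large_spool_center (a point): Large solder spool standing on its flange: white flanges, grey solder wound between them (3 mm inside the flange rims). Diameter 60 mm, height 48 mm, 0.35 kg, flat top. Origin: its centre, half-way up; z along its axis, up. Loose, stands on the bench at the start
- small_spool_center (a point): Small solder spool of the same make, standing on its flange: diameter 42 mm, height 40 mm, 0.13 kg. Origin: its centre, half-way up; z along its axis, up. Loose, stands on the bench at the start
- wool_cup_center (a point): Tip-cleaner cup: straight black round cup, filled with brass wool up to its rim. Diameter 60 mm, height 54 mm, 0.2 kg. Origin: its centre, half-way up; z along its axis, up. Loose, stands on the bench at the start
- flux_jar_center (a point): Flux jar: low closed bare-metal jar with a grey ribbed screw lid, lid up. Diameter 52 mm, height 36 mm, 0.09 kg. Origin: its centre, half-way up; z along its axis, up. Loose, stands on the bench at the start
- iron_stand: Soldering iron stand, fixed: black base 160 mm (its x) by 110 mm (its y), with a yellow sponge (top 29 mm high) on its half towards the robot, and on the far half a holder with the iron, whose handle slopes up and away from the robot to about 0.2 m. Origin: centre of the base's underside, on the bench. Its -x axis points out over the sponge end, roughly towards the robot; the sponge end's edge lies at x = -80 mm. May stand left or right of the circuit board, turned a little.
- board: Green circuit board on an aluminium plate 150 mm (x) by 120 mm (y), fixed, 32 mm high at its white sockets, which line its edge towards the robot (-x). Origin: centre of the plate's underside, on the bench.
- capacitor_center (a point): Standing electrolytic capacitor, a black can with a bare aluminium top: diameter 27 mm, height 44 mm, loose and easily tipped; to be left alone. Origin at its centre, half-way up.
- heat_sink_center (a point): Aluminium heat sink lying fins up, 44 by 36 mm, 28 mm high, loose; to be left alone. Origin at its centre, half-way up.

How it is judged:
By the outcome, as a careful person would: the job done as asked, in the order asked, and still so for the second after the job is handed in, with the robot touching nothing.
It also fails if it takes over 109 s, if anything falls off the work surface, if the arm or the gripper's body presses on something with over 40 N, if the wrist force passes 120 N, or if a joint passes its speed limit or range.

## Working session

There is one attempt and no reset: what is moved stays moved. The work goes in short steps, Python scripts to look and compute and a tool call to move; the robot and the scene stay as the last step left them, time stands still between calls to the robot, and variables do not carry over. Pictures are saved under pics/ and viewed, at most 14 in all, crops included, and the job is handed in when it is done.

Besides the shell and the picture viewer there is one more tool, called after "Request:" as name(argument=value, ...) on one line, values as JSON. arm_command: Moves the arm, as the interface text tells. Its arguments: {"type":"object","properties":{"plan":{"type":"array","items":{"type":"number"}},"force":{"type":"number"}},"required":["plan"]}

```bash
mkdir -p pics; python3 - <<'E'
from station import *
import cv2
for n in("scene","top"):
    cv2.imwrite(f"pics/{n}0.png",camera(n)); c=get_calibration(n); print(n,c)
s=sense(); print(s)
E
```

```text
scene {'camera_matrix': array([[481.19444315,   0.        , 320.37224062],
       [  0.        , 481.19444315, 234.9767617 ],
       [  0.        ,   0.        ,   1.        ]]), 'rvec': array([ 1.76959063,  2.0632455 , -0.58130811]), 'tvec': array([  73.03760833, -463.56059545, 1107.50974668])}
top {'camera_matrix': array([[572.46706787,   0.        , 319.60516793],
       [  0.        , 572.46706787, 241.63872651],
       [  0.        ,   0.        ,   1.        ]]), 'rvec': array([ 2.16267885, -2.18682783,  0.14416148]), 'tvec': array([ 16.04090499, 569.63556756, 960.53205753])}
{'time_s': 0.1, 'qpos': array([68.28596729, 29.90364558, -2.079527  , 91.67068417,  1.21684825,
       58.50646248, -6.4634266 ]), 'qd': array([ 0.12194114, -0.1169642 ,  0.07360502, -0.0706078 , -0.02571799,
       -0.0549715 , -0.012189  ]), 'joint_efforts': array([ 4.63025630e-03, -9.28492928e+01,  1.98507518e+00, -3.70537162e+01,
        1.83204201e-02,  5.31508660e-03,  1.99650532e-05]), 'tcp_pos': array([ 189.77959733, -595.16354211,  230.80541398]), 'tool_rot': array([[ 9.52712972e-01,  3.03871373e-01, -4.25269676e-04],
       [ 3.03871646e-01, -9.52712524e-01,  9.32549428e-04],
       [-1.21784671e-04, -1.01767933e-03, -9.99999475e-01]]), 'wrist_force': array([ 0.21142692, -0.01951796, -0.06655897]), 'torque': array([-0.00186368,  0.03579386,  0.02140572]), 'grasp_force': 0.0, 'finger_gap': 1.0009147659320672}
```

View pics/scene0.png

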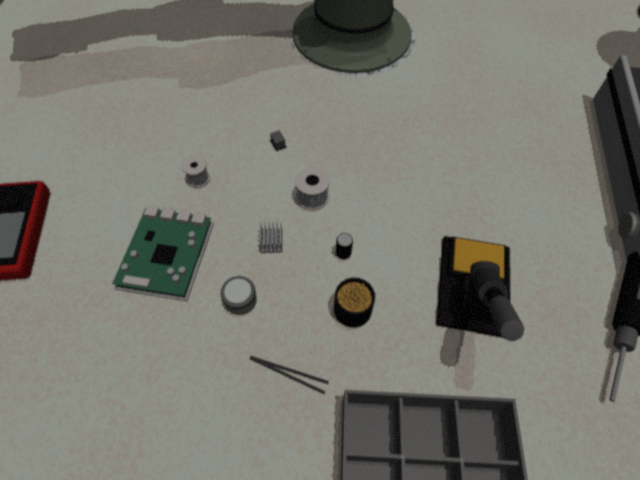

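View pics/top0.png

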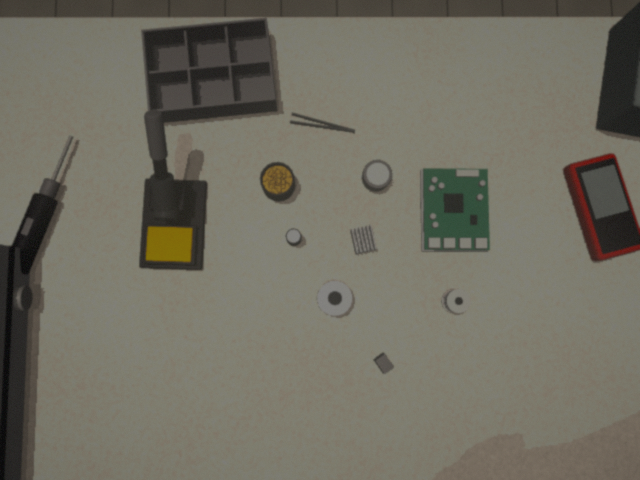

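The scene view shows the board at (165,252), stand (475,285), big spool (311,187), small spool (196,170), wool cup (354,300), jar (239,293), capacitor (344,245) and heat sink (271,238). In the top view they are at (455,210), (173,225), (335,298), (457,301), (278,181), (377,175), (294,237) and (363,240). I'll enlarge both views for accurate picks.

```bash
python3 - <<'E'
import cv2
a=cv2.imread("pics/top0.png")[140:390,130:510]; cv2.imwrite("pics/topc.png",cv2.resize(a,None,fx=2.1,fy=2.1,interpolation=cv2.INTER_CUBIC)*1)
a=cv2.imread("pics/scene0.png")[120:350,110:530]; cv2.imwrite("pics/scenec.png",cv2.resize(a,None,fx=1.9,fy=1.9,interpolation=cv2.INTER_CUBIC))
E
```

```text
(no output)
```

View pics/topc.png

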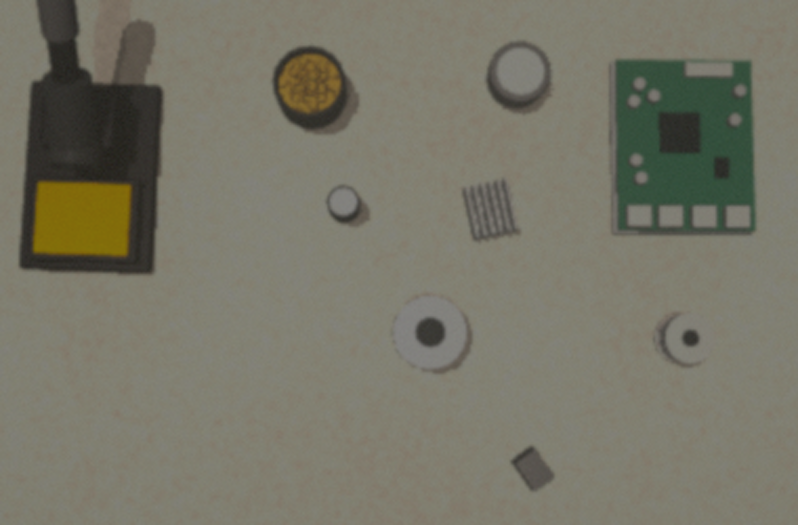

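View pics/scenec.png

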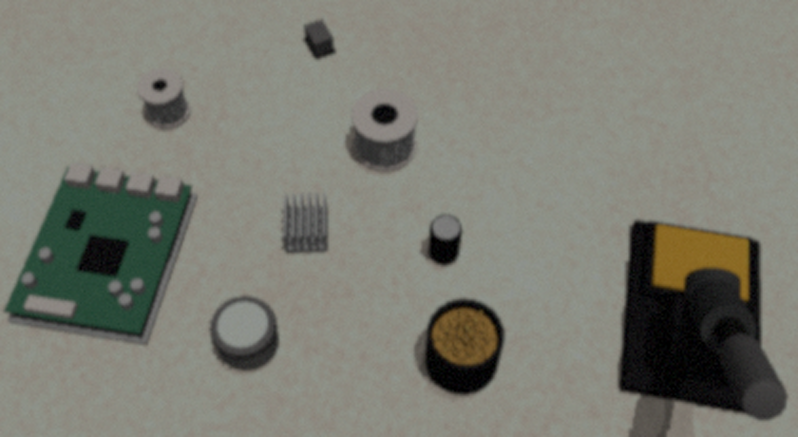

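```bash
cat > h.py <<'E'
import cv2,numpy as np
from station import *
def P(n):
    c=get_calibration(n); R=cv2.Rodrigues(c["rvec"])[0]
    return c["camera_matrix"]@np.c_[R,c["tvec"]]
def T(p): return np.array([130,140])+(np.array(p)+.5)/2.1-.5
def S(p): return np.array([110,120])+(np.array(p)+.5)/1.9-.5
def tri(a,b):
    X=cv2.triangulatePoints(P("top"),P("scene"),np.array(a,float),np.array(b,float)).ravel(); return X[:3]/X[3]
def onz(n,p,z):
    M=P(n); H=np.c_[M[:,0],M[:,1],M[:,2]*z+M[:,3]]; x=np.linalg.solve(H,[*p,1]); return x[:2]/x[2]
def proj(n,X):
    x=P(n)@np.r_[X,1]; return x[:2]/x[2]
E
python3 - <<'E'
from h import *
np.set_printoptions(precision=1,suppress=True)
h=dict(large=((431,332),(385,113),48),small=((690,338),(160,85),40),wool=((311,83),(465,336),54),jar=((519,72),(242,326),36),cap=((344,203),(446,228),44),sink=((490,210),(305,215),28))
for k,(a,b,z) in h.items(): print(k,tri(T(a),S(b)),onz("top",T(a),z),onz("scene",S(b),z))
print("sponge near L/R",tri(T((33,255)),S((748,238))),tri(T((129,257)),S((655,224))))
for z in(0,10,20,25,29): print(z,[onz("top",T(p),z) for p in((22,267),(153,272),(161,88),(33,82))],[onz("scene",S(p),z) for p in((632,222),(759,241))])
for z in(29,):print([onz("top",T(p),z) for p in((36,181),(131,184),(129,257),(33,255))])
print("board",[onz("top",T(p),10) for p in((612,60),(612,233),(755,233),(751,60))])
E
```

```text
large [472.4 -15.1  50.2] [472.4 -14.7] [470.7 -16.1]
small [ 465.4 -226.4   41.5] [ 465.1 -225.6] [ 464.3 -228.8]
wool [676.8  80.4  47.5] [675.3  80.4] [679.8  79.9]
jar [688.5 -94.   32.9] [687.4 -92. ] [690.  -95.6]
cap [578.2  53.9  41.4] [577.8  54.5] [579.9  53.2]
sink [573.4 -68.   24.2] [572.7 -66.1] [575.9 -69.2]
sponge near L/R [539.4 309.7  26.5] [537.  231.3  25.8]
0 [array([531.5, 326.7]), array([526.1, 216.8]), array([684. , 211.6]), array([690.1, 320.8])] [array([521.2, 216. ]), array([523.8, 327.8])]
10 [array([530.8, 323.8]), array([525.5, 215. ]), array([681.8, 209.8]), array([687.8, 318. ])] [array([527.7, 214. ]), array([530.3, 324.1])]
20 [array([530.1, 320.9]), array([524.8, 213.2]), array([679.6, 208.1]), array([685.5, 315.1])] [array([534.3, 211.9]), array([536.8, 320.4])]
25 [array([529.8, 319.4]), array([524.5, 212.3]), array([678.5, 207.2]), array([684.4, 313.7])] [array([537.5, 210.8]), array([540. , 318.6])]
29 [array([529.5, 318.3]), array([524.2, 211.6]), array([677.6, 206.5]), array([683.5, 312.6])] [array([540.1, 210. ]), array([542.6, 317.1])]
[array([600.4, 308.4]), array([597.1, 230.4]), array([536.8, 231.3]), array([539.2, 309.5])]
board [array([ 703.3, -175.5]), array([ 554.2, -170.8]), array([ 553. , -292.3]), array([ 702.5, -295.6])]
```

Request:
arm_command(plan=[0, 0, 0.0547, 0, 0, 0, 1, 0, 0, 0.0547, 0, 0, 0, 1, 0, 0, 0, 0.2, -0.4535, 0.055, 1, 0, 0, 0, 0.2, -0.4535, 0.055, 1, 0, 0, 0, 0.2, -0.4535, 0.055, 1, 0, 0, 0, 0.2, -0.4535, 0.055, 1, 0, 0, 0, 0.2, -0.4535, 0.055, 1, 0, 0, 0, 0.2, -0.4535, 0.055, 1, 0, 0, 0, 0.2, -0.4535, 0.055, 1, 0, 0, 0, 0.2, -0.4535, 0.055, 1, 0, 0, 0, 0.2, -0.4535, 0.055, 1, 0, 0, 0, 0.2, -0.4535, 0.055, 1, 0, 0, 0, 0.2, -0.4535, 0.055, 1, 0, 0, 0, 0.2, -0.4535, 0.055, 1, 0, 0, 0, 0.2, -0.4535, 0.055, 1, 0, 0, 0, 0, 0, 0, 1, 0, 0, 0, 0, 0, 0, 1], force=40)

```text
time_s: 2.22
tcp_pos: [470.0, -15.6, 159.6]
tool_rot: [[0.999, -0.035, -0.001], [-0.035, -0.999, -0.0], [-0.001, 0.0, -1.0]]
wrist_force: [-0.2, -0.3, 0.4]
finger_gap: 1.002
grasp_force: 0.0
```

```bash
cat > go.py <<'E'
# print tool-axis shift (units of 0.1 m) to a world target, and yaw left to turn (share of pi about tool z)
import sys
from h import *
np.set_printoptions(precision=4,suppress=True)
s=sense(); R=s["tool_rot"]; t=np.array([float(v) for v in sys.argv[1:4]])
want=np.array([[.9994,-.0349,0],[-.0349,-.9994,0],[0,0,-1]]).T
print("t %.2f"%s["time_s"],"tcp",s["tcp_pos"].round(1),"shift",R.T@(t-s["tcp_pos"])/100,"turn",cv2.Rodrigues(R.T@want)[0].ravel()/np.pi,"gap %.3f F %.1f"%(s["finger_gap"],s["grasp_force"]),"w",s["wrist_force"].round(1))
E
python3 go.py 472 -15 150
```

```text
t 2.23 tcp [470.  -15.6 159.6] shift [ 0.0199 -0.0069  0.0958] turn [0.0001 0.0002 0.    ] gap 1.002 F 0.0 w [-0.2 -0.3  0.4]
```

Request:
arm_command(plan=[0, 0, 0, 0.02, -0.006, 0.3, 1, 0, 0, 0, 0, 0, 0.35, 1, 0, 0, 0, 0, 0, 0.35, 1, 0, 0, 0, 0, 0, 0.3, 1, 0, 0, 0, 0, 0, 0.2, 1, 0, 0, 0, 0, 0, 0, 1, 0, 0, 0, 0, 0, 0, 0.5, 0, 0, 0, 0, 0, 0, 0.5, 0, 0, 0, 0, 0, 0, 0.5, 0, 0, 0, 0, 0, 0, 0.5, 0, 0, 0, 0, 0, 0, 0.5, 0, 0, 0, 0, 0, 0, 0.5], force=40)

```text
time_s: 3.72
tcp_pos: [472.9, -15.1, 11.0]
tool_rot: [[0.999, -0.035, 0.002], [-0.035, -0.999, -0.0], [0.002, 0.0, -1.0]]
wrist_force: [-2.6, -0.8, 10.8]
finger_gap: 0.682
grasp_force: 40.1
```

```bash
python3 go.py 458.3 271.7 12; python3 -c "
import cv2;from station import *
a=camera('scene')[80:300,200:420];cv2.imwrite('pics/g1.png',cv2.resize(a,None,fx=2.5,fy=2.5))"
```

```text
t 3.73 tcp [472.9 -15.1  11. ] shift [-0.247  -2.8611 -0.0102] turn [ 0.     -0.0005 -0.0001] gap 0.682 F 40.1 w [-2.6 -0.8 10.8]
```

View pics/g1.png

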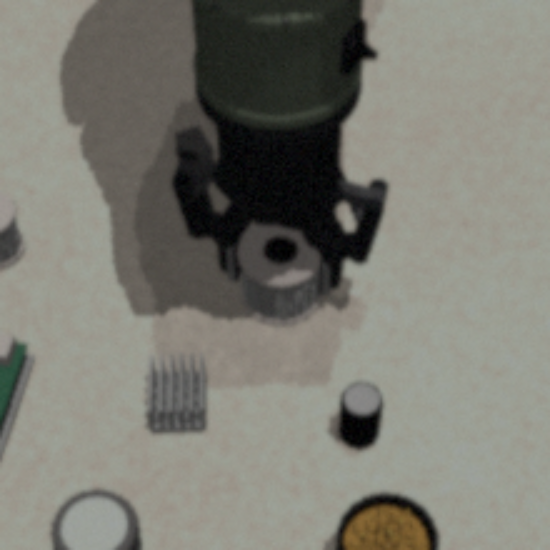

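The picture shows the large spool at about (275,255) between the fingers and upright, and the gap matches its width. Next I'll lift it and carry it over.

Request:
arm_command(plan=[0, 0, 0, 0, 0, -0.15, 0.5, 0, 0, 0, 0, 0, -0.3, 0.5, 0, 0, 0, 0, 0, -0.35, 0.5, 0, 0, 0, -0.01, -0.16, 0, 0.5, 0, 0, 0, -0.034, -0.4, 0, 0.5, 0, 0, 0, -0.034, -0.4, 0, 0.5, 0, 0, 0, -0.034, -0.4, 0, 0.5, 0, 0, 0, -0.034, -0.4, 0, 0.5, 0, 0, 0, -0.034, -0.4, 0, 0.5, 0, 0, 0, -0.034, -0.4, 0, 0.5, 0, 0, 0, -0.025, -0.2, 0, 0.5, 0, 0, 0, -0.01, -0.1, 0, 0.5, 0, 0, 0, 0, 0, 0, 0.5, 0, 0, 0, 0, 0, 0, 0.5])

```text
time_s: 5.52
tcp_pos: [457.7, 270.5, 89.7]
tool_rot: [[0.999, -0.036, -0.0], [-0.036, -0.999, -0.001], [-0.0, 0.001, -1.0]]
wrist_force: [-0.0, -0.6, -3.4]
finger_gap: 0.677
grasp_force: 44.0
```

```bash
python3 go.py 458.3 271.7 12
```

```text
t 5.53 tcp [457.7 270.5  89.7] shift [ 0.0058 -0.0123  0.7775] turn [ 0.0002  0.     -0.0005] gap 0.677 F 44.0 w [-0.  -0.6 -3.4]
```

Request:
arm_command(plan=[0, 0, 0, 0.006, -0.012, 0.25, 0.5, 0, 0, 0, 0, 0, 0.25, 0.5, 0, 0, 0, 0, 0, 0.15, 0.5, 0, 0, 0, 0, 0, 0.08, 0.5, 0, 0, 0, 0, 0, 0.05, 0.5, 0, 0, 0, 0, 0, 0, 0.5, 0, 0, 0, 0, 0, 0, 0.5, 0, 0, 0, 0, 0, 0, 0.72, 0, 0, 0, 0, 0, 0, 0.8, 0, 0, 0, 0, 0, 0, 0.9, 0, 0, 0, 0, 0, 0, 0.95, 0, 0, 0, 0, 0, 0, 0.95])

```text
time_s: 7.02
tcp_pos: [458.1, 273.1, 11.8]
tool_rot: [[0.999, -0.035, 0.0], [-0.035, -0.999, 0.0], [0.0, -0.0, -1.0]]
wrist_force: [-0.7, -0.5, -0.9]
finger_gap: 0.952
grasp_force: 0.0
```

```bash
python3 go.py 458.3 271.7 12;python3 go.py 677 80.3 150
```

```text
t 7.03 tcp [458.1 273.1  11.8] shift [ 0.0021  0.0139 -0.0017] turn [-0. -0. -0.] gap 0.952 F 0.0 w [-0.7 -0.5 -0.9]
t 7.03 tcp [458.1 273.1  11.8] shift [ 2.2547  1.8502 -1.3817] turn [-0. -0. -0.] gap 0.952 F 0.0 w [-0.7 -0.5 -0.9]
```

Request:
arm_command(plan=[0, 0, 0, 0, 0, -0.2, 0.95, 0, 0, 0, 0, 0, -0.4, 1, 0, 0, 0, 0, 0, -0.45, 1, 0, 0, 0, 0.155, 0.15, -0.33, 1, 0, 0, 0, 0.4, 0.32, 0, 1, 0, 0, 0, 0.4, 0.32, 0, 1, 0, 0, 0, 0.4, 0.32, 0, 1, 0, 0, 0, 0.4, 0.32, 0, 1, 0, 0, 0, 0.3, 0.25, 0, 1, 0, 0, 0, 0.2, 0.17, 0, 1, 0, 0, 0, 0, 0, 0, 1, 0, 0, 0, 0, 0, 0, 1])

```text
time_s: 8.52
tcp_pos: [676.5, 80.9, 149.6]
tool_rot: [[0.999, -0.034, -0.001], [-0.034, -0.999, 0.0], [-0.001, -0.0, -1.0]]
wrist_force: [0.2, -0.6, -0.7]
finger_gap: 1.0
grasp_force: 0.0
```

```bash
python3 go.py 677 80.3 14; python3 -c "
import cv2;from station import *
a=camera('scene');cv2.imwrite('pics/w1.png',a)"
```

```text
t 8.53 tcp [676.5  80.9 149.6] shift [0.0062 0.0067 1.3557] turn [-0.0001  0.0002  0.0001] gap 1.000 F 0.0 w [ 0.2 -0.6 -0.7]
```

View pics/w1.png

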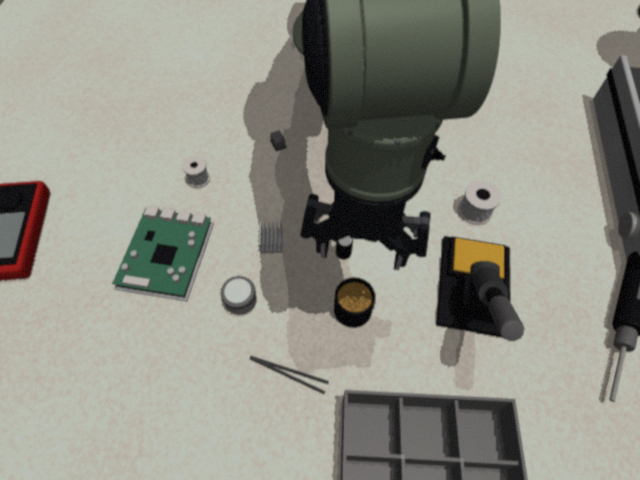

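The large spool stands upright in front of the stand at (481,200), and the cup is still at (354,300). I'll go down on the cup.

Request:
arm_command(plan=[0, 0, 0, 0.006, 0.006, 0.3, 1, 0, 0, 0, 0, 0, 0.35, 1, 0, 0, 0, 0, 0, 0.35, 1, 0, 0, 0, 0, 0, 0.2, 1, 0, 0, 0, 0, 0, 0.15, 1, 0, 0, 0, 0, 0, 0, 1, 0, 0, 0, 0, 0, 0, 0.5, 0, 0, 0, 0, 0, 0, 0.5, 0, 0, 0, 0, 0, 0, 0.5, 0, 0, 0, 0, 0, 0, 0.5, 0, 0, 0, 0, 0, 0, 0.5, 0, 0, 0, 0, 0, 0, 0.5])

```text
time_s: 10.07
tcp_pos: [678.3, 79.9, 16.3]
tool_rot: [[0.999, -0.035, 0.002], [-0.035, -0.999, 0.0], [0.002, -0.0, -1.0]]
wrist_force: [-2.1, -0.3, 7.9]
finger_gap: 0.704
grasp_force: 42.2
```

```bash
python3 go.py 461.8 371.6 100
```

```text
t 10.07 tcp [678.3  79.9  16.3] shift [-2.2638 -2.8401 -0.8392] turn [-0.0001 -0.0005 -0.    ] gap 0.704 F 42.2 w [-2.1 -0.3  7.9]
```

Request:
arm_command(plan=[0, 0, 0, 0, 0, -0.2, 0.5, 0, 0, 0, 0, 0, -0.4, 0.5, 0, 0, 0, 0, 0, -0.4, 0.5, 0, 0, 0, -0.264, 0, 0, 0.5, 0, 0, 0, -0.4, 0, 0, 0.5, 0, 0, 0, -0.4, 0, 0, 0.5, 0, 0, 0, -0.4, 0, 0, 0.5, 0, 0, 0, -0.4, -0.2, 0, 0.5, 0, 0, 0, -0.2, -0.34, 0, 0.5, 0, 0, 0, -0.1, -0.4, 0, 0.5, 0, 0, 0, -0.1, -0.4, 0, 0.5, 0, 0, 0, 0, -0.4, 0, 0.5, 0, 0, 0, 0, -0.4, 0, 0.5, 0, 0, 0, 0, -0.4, 0, 0.5, 0, 0, 0, 0, -0.2, 0, 0.5, 0, 0, 0, 0, -0.1, 0, 0.5, 0, 0, 0, 0, 0, 0, 0.5, 0, 0, 0, 0, 0, 0, 0.5])

```text
time_s: 12.32
tcp_pos: [461.6, 370.1, 114.9]
tool_rot: [[0.999, -0.036, 0.0], [-0.036, -0.999, -0.001], [0.0, 0.001, -1.0]]
wrist_force: [-0.0, 0.2, -2.6]
finger_gap: 0.701
grasp_force: 44.2
```

```bash
python3 go.py 461.8 371.6 17
```

```text
t 12.32 tcp [461.6 370.1 114.9] shift [ 0.0016 -0.0154  0.9794] turn [ 0.0002 -0.     -0.0004] gap 0.701 F 44.2 w [-0.   0.2 -2.6]
```

Request:
arm_command(plan=[0, 0, 0, 0, 0, 0.3, 0.5, 0, 0, 0, 0, 0, 0.3, 0.5, 0, 0, 0, 0, 0, 0.2, 0.5, 0, 0, 0, 0, 0, 0.13, 0.5, 0, 0, 0, 0, 0, 0.05, 0.5, 0, 0, 0, 0, 0, 0, 0.5, 0, 0, 0, 0, 0, 0, 0.5, 0, 0, 0, 0, 0, 0, 0.74, 0, 0, 0, 0, 0, 0, 0.8, 0, 0, 0, 0, 0, 0, 0.9, 0, 0, 0, 0, 0, 0, 0.95, 0, 0, 0, 0, 0, 0, 0.95])

```text
time_s: 13.82
tcp_pos: [461.3, 371.4, 16.8]
tool_rot: [[0.999, -0.035, 0.0], [-0.035, -0.999, 0.0], [0.0, -0.0, -1.0]]
wrist_force: [0.2, 0.8, -0.2]
finger_gap: 0.948
grasp_force: 0.0
```

```bash
python3 go.py 689 -93.5 155
```

```text
t 13.82 tcp [461.3 371.4  16.8] shift [ 2.4383  4.5671 -1.3821] turn [-0. -0. -0.] gap 0.948 F 0.0 w [ 0.2  0.8 -0.2]
```

Request:
arm_command(plan=[0, 0, 0, 0, 0, -0.2, 0.95, 0, 0, 0, 0, 0, -0.4, 1, 0, 0, 0, 0, 0, -0.45, 1, 0, 0, 0, 0, 0.167, -0.33, 1, 0, 0, 0, 0, 0.4, 0, 1, 0, 0, 0, 0, 0.4, 0, 1, 0, 0, 0, 0.1, 0.45, 0, 1, 0, 0, 0, 0.238, 0.45, 0, 1, 0, 0, 0, 0.3, 0.45, 0, 1, 0, 0, 0, 0.3, 0.45, 0, 1, 0, 0, 0, 0.3, 0.45, 0, 1, 0, 0, 0, 0.3, 0.4, 0, 1, 0, 0, 0, 0.3, 0.4, 0, 1, 0, 0, 0, 0.3, 0.3, 0, 1, 0, 0, 0, 0.2, 0.15, 0, 1, 0, 0, 0, 0.1, 0.1, 0, 1, 0, 0, 0, 0, 0, 0, 1, 0, 0, 0, 0, 0, 0, 1])

```text
time_s: 16.08
tcp_pos: [688.4, -92.4, 155.2]
tool_rot: [[0.999, -0.034, -0.0], [-0.034, -0.999, 0.0], [-0.0, -0.0, -1.0]]
wrist_force: [0.7, 0.6, -0.1]
finger_gap: 0.999
grasp_force: 0.0
```

```bash
python3 go.py 689 -93.5 5; python3 -c "
import cv2;from station import *
cv2.imwrite('pics/t2.png',camera('top'))"
```

```text
t 16.07 tcp [688.4 -92.4 155.2] shift [0.0063 0.0112 1.5016] turn [-0.0002  0.0001  0.0003] gap 0.999 F 0.0 w [ 0.7  0.6 -0.1]
```

View pics/t2.png

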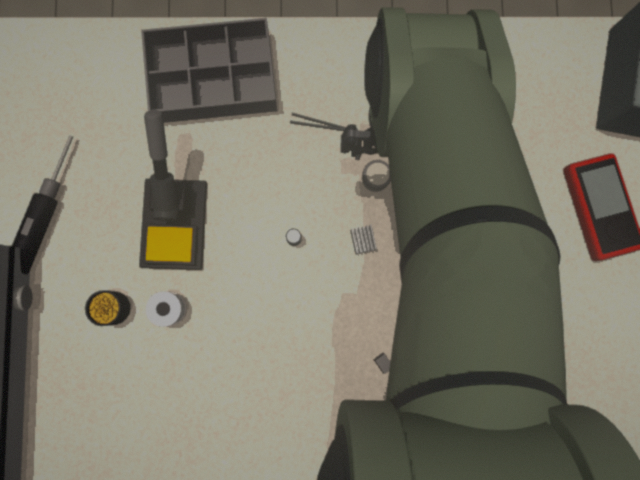

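```bash
python3 - <<'E'
from h import *
im=cv2.imread("pics/t2.png"); print(onz("top",(103,308),54),onz("top",(163,308.5),48))
for X in((461.3,371.4,54),(458,273,48)): print(proj("top",X))
cv2.imwrite("pics/t2c.png",cv2.resize(im[160:350,60:230],None,fx=3,fy=3,interpolation=cv2.INTER_CUBIC))
E
```

```text
[460.13051094 370.80617989] [458.06454726 273.35658898]
[102.65970268 307.29457405]
[163.21383575 308.53620169]
```

View pics/t2c.png

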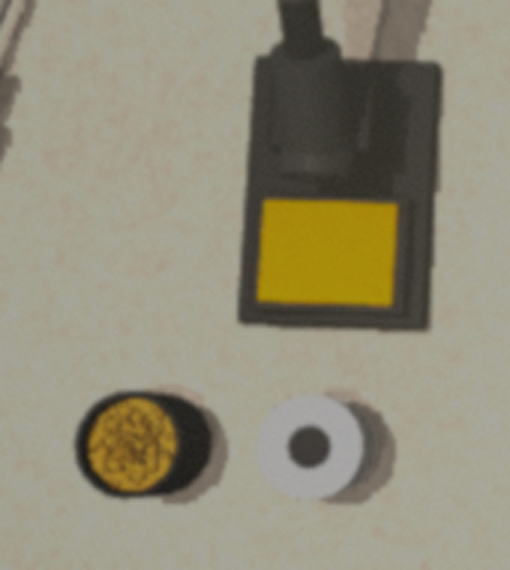

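The crop shows the cup and the spool standing clear of each other; re-projection puts their centres about 98 mm apart, so both are where intended. Next is the jar.

Request:
arm_command(plan=[0, 0, 0, 0.006, 0.003, 0.3, 1, 0, 0, 0, 0, 0, 0.35, 1, 0, 0, 0, 0, 0, 0.35, 1, 0, 0, 0, 0, 0, 0.3, 1, 0, 0, 0, 0, 0, 0.15, 1, 0, 0, 0, 0, 0, 0.05, 1, 0, 0, 0, 0, 0, 0, 1, 0, 0, 0, 0, 0, 0, 0.45, 0, 0, 0, 0, 0, 0, 0.45, 0, 0, 0, 0, 0, 0, 0.45, 0, 0, 0, 0, 0, 0, 0.45, 0, 0, 0, 0, 0, 0, 0.45, 0, 0, 0, 0, 0, 0, 0.45, 0, 0, 0, 0, 0, 0, 0.45], force=30)

```text
time_s: 17.88
tcp_pos: [690.0, -93.9, 5.8]
tool_rot: [[0.999, -0.035, 0.001], [-0.035, -0.999, -0.0], [0.001, -0.0, -1.0]]
wrist_force: [-2.7, 0.0, 7.3]
finger_gap: 0.597
grasp_force: 30.0
```

```bash
python3 go.py 455 177 100
```

```text
t 17.88 tcp [690.  -93.9   5.8] shift [-2.4421 -2.6248 -0.9448] turn [-0.     -0.0003 -0.    ] gap 0.597 F 30.0 w [-2.7  0.   7.3]
```

Request:
arm_command(plan=[0, 0, 0, 0, 0, -0.2, 0.45, 0, 0, 0, 0, 0, -0.4, 0.45, 0, 0, 0, 0, 0, -0.4, 0.45, 0, 0, 0, -0.15, -0.1, 0, 0.45, 0, 0, 0, -0.35, -0.32, 0, 0.45, 0, 0, 0, -0.35, -0.35, 0, 0.45, 0, 0, 0, -0.35, -0.35, 0, 0.45, 0, 0, 0, -0.35, -0.35, 0, 0.45, 0, 0, 0, -0.35, -0.35, 0, 0.45, 0, 0, 0, -0.3, -0.3, 0, 0.45, 0, 0, 0, -0.15, -0.3, 0, 0.45, 0, 0, 0, -0.09, -0.15, 0, 0.45, 0, 0, 0, 0, -0.05, 0, 0.45, 0, 0, 0, 0, 0, 0, 0.45, 0, 0, 0, 0, 0, 0, 0.45])

```text
time_s: 19.75
tcp_pos: [455.4, 175.5, 104.8]
tool_rot: [[0.999, -0.036, 0.0], [-0.036, -0.999, -0.0], [0.0, 0.0, -1.0]]
wrist_force: [0.5, -0.4, -0.9]
finger_gap: 0.596
grasp_force: 31.6
```

```bash
python3 go.py 455 177 6.3
```

```text
t 19.75 tcp [455.4 175.5 104.8] shift [-0.0046 -0.0155  0.985 ] turn [ 0.0001 -0.     -0.0005] gap 0.596 F 31.6 w [ 0.5 -0.4 -0.9]
```

Request:
arm_command(plan=[0, 0, 0, 0, 0, 0.3, 0.45, 0, 0, 0, 0, 0, 0.3, 0.45, 0, 0, 0, 0, 0, 0.2, 0.45, 0, 0, 0, 0, 0, 0.13, 0.45, 0, 0, 0, 0, 0, 0.055, 0.45, 0, 0, 0, 0, 0, 0, 0.45, 0, 0, 0, 0, 0, 0, 0.45, 0, 0, 0, 0, 0, 0, 0.64, 0, 0, 0, 0, 0, 0, 0.7, 0, 0, 0, 0, 0, 0, 0.8, 0, 0, 0, 0, 0, 0, 0.85, 0, 0, 0, 0, 0, 0, 0.85])

```text
time_s: 21.25
tcp_pos: [454.8, 176.5, 6.3]
tool_rot: [[0.999, -0.035, -0.0], [-0.035, -0.999, 0.0], [-0.0, -0.0, -1.0]]
wrist_force: [-0.6, 0.6, -0.0]
finger_gap: 0.849
grasp_force: 0.0
```

```bash
python3 go.py 465 -227 140
```

```text
t 21.25 tcp [454.8 176.5   6.3] shift [ 0.2426  4.0293 -1.3371] turn [-0.  0. -0.] gap 0.849 F 0.0 w [-0.6  0.6 -0. ]
```

Request:
arm_command(plan=[0, 0, 0, 0, 0, -0.2, 0.85, 0, 0, 0, 0, 0, -0.4, 0.85, 0, 0, 0, 0, 0, -0.45, 0.85, 0, 0, 0, 0.02, 0.2, -0.287, 0.85, 0, 0, 0, 0.025, 0.4, 0, 0.9, 0, 0, 0, 0.025, 0.45, 0, 0.9, 0, 0, 0, 0.025, 0.45, 0, 0.9, 0, 0, 0, 0.025, 0.45, 0, 0.9, 0, 0, 0, 0.025, 0.45, 0, 0.9, 0, 0, 0, 0.025, 0.45, 0, 0.9, 0, 0, 0, 0.025, 0.45, 0, 0.9, 0, 0, 0, 0.025, 0.4, 0, 0.9, 0, 0, 0, 0.02, 0.23, 0, 0.9, 0, 0, 0, 0, 0.1, 0, 0.9, 0, 0, 0, 0, 0, 0, 0.9, 0, 0, 0, 0, 0, 0, 0.9])

```text
time_s: 23.25
tcp_pos: [464.9, -225.9, 140.0]
tool_rot: [[0.999, -0.034, -0.0], [-0.034, -0.999, 0.0], [-0.0, -0.0, -1.0]]
wrist_force: [0.1, 1.4, 1.3]
finger_gap: 0.896
grasp_force: 0.0
```

```bash
python3 go.py 465 -227 6; python3 -c "
import cv2;from station import *
cv2.imwrite('pics/t3.png',camera('top'));cv2.imwrite('pics/s3.png',camera('scene'))
a=cv2.resize(cv2.imread('pics/t3.png')[160:350,60:310],None,fx=2,fy=2);b=cv2.resize(cv2.imread('pics/s3.png')[150:340,380:530],None,fx=2,fy=2);cv2.imwrite('pics/c3.png',cv2.hconcat([a,b]))"
```

```text
t 23.25 tcp [ 464.9 -225.9  140. ] shift [0.0014 0.0114 1.3398] turn [-0.0001  0.      0.0004] gap 0.896 F 0.0 w [0.1 1.4 1.3]
```

View pics/c3.png

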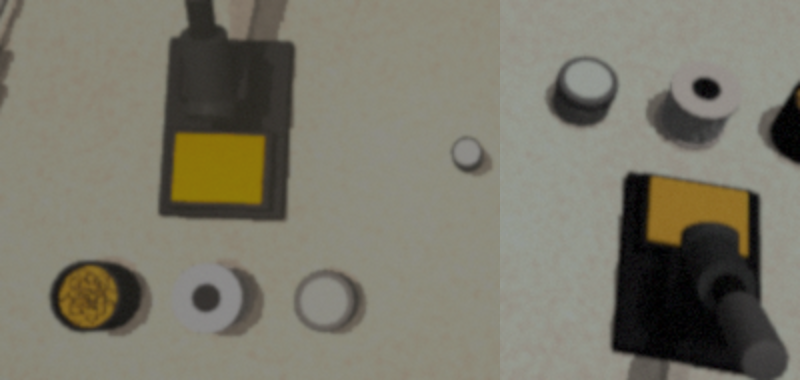

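The row is in place: cup (90,297), spool (208,297) and jar (325,300) in the crop, all upright. Now I'll grasp the small spool.

Request:
arm_command(plan=[0, 0, 0, 0.001, 0.002, 0.3, 0.9, 0, 0, 0, 0, 0, 0.35, 0.9, 0, 0, 0, 0, 0, 0.35, 0.9, 0, 0, 0, 0, 0, 0.25, 0.9, 0, 0, 0, 0, 0, 0.09, 0.9, 0, 0, 0, 0, 0, 0, 0.9, 0, 0, 0, 0, 0, 0, 0.3, 0, 0, 0, 0, 0, 0, 0.3, 0, 0, 0, 0, 0, 0, 0.3, 0, 0, 0, 0, 0, 0, 0.3, 0, 0, 0, 0, 0, 0, 0.3, 0, 0, 0, 0, 0, 0, 0.3, 0, 0, 0, 0, 0, 0, 0.3], force=30)

```text
time_s: 24.98
tcp_pos: [465.3, -227.4, 7.0]
tool_rot: [[0.999, -0.035, 0.001], [-0.035, -0.999, -0.0], [0.001, 0.0, -1.0]]
wrist_force: [-1.2, 1.6, 10.8]
finger_gap: 0.471
grasp_force: 28.8
```

```bash
python3 go.py 458.1 273.2 130
```

```text
t 24.98 tcp [ 465.3 -227.4    7. ] shift [-0.2461 -5.0001 -1.2323] turn [ 0.0001 -0.0004 -0.    ] gap 0.471 F 28.8 w [-1.2  1.6 10.8]
```

Request:
arm_command(plan=[0, 0, 0, 0, 0, -0.2, 0.3, 0, 0, 0, 0, 0, -0.4, 0.3, 0, 0, 0, 0, 0, -0.4, 0.3, 0, 0, 0, 0, -0.1, -0.25, 0.3, 0, 0, 0, -0.02, -0.3, 0, 0.3, 0, 0, 0, -0.025, -0.4, 0, 0.3, 0, 0, 0, -0.025, -0.4, 0, 0.3, 0, 0, 0, -0.025, -0.4, 0, 0.3, 0, 0, 0, -0.025, -0.4, 0, 0.3, 0, 0, 0, -0.025, -0.4, 0, 0.3, 0, 0, 0, -0.025, -0.4, 0, 0.3, 0, 0, 0, -0.025, -0.4, 0, 0.3, 0, 0, 0, -0.025, -0.4, 0, 0.3, 0, 0, 0, -0.025, -0.4, 0, 0.3, 0, 0, 0, -0.02, -0.4, 0, 0.3, 0, 0, 0, 0, -0.3, 0, 0.3, 0, 0, 0, 0, -0.2, 0, 0.3, 0, 0, 0, 0, -0.1, 0, 0.3, 0, 0, 0, 0, 0, 0, 0.3, 0, 0, 0, 0, 0, 0, 0.3])

```text
time_s: 27.48
tcp_pos: [456.0, 272.2, 131.0]
tool_rot: [[0.999, -0.036, -0.0], [-0.036, -0.999, -0.001], [-0.0, 0.001, -1.0]]
wrist_force: [-0.1, -0.3, -0.9]
finger_gap: 0.471
grasp_force: 30.6
```

```bash
python3 go.py 458.1 273.2 56
```

```text
t 27.48 tcp [456.  272.2 131. ] shift [ 0.0207 -0.0111  0.7502] turn [ 0.0002  0.     -0.0004] gap 0.471 F 30.6 w [-0.1 -0.3 -0.9]
```

Request:
arm_command(plan=[0, 0, 0, 0.02, 0, 0.2, 0.3, 0, 0, 0, 0, 0, 0.2, 0.3, 0, 0, 0, 0, 0, 0.15, 0.3, 0, 0, 0, 0, 0, 0.05, 0.3, 0, 0, 0, 0, 0, 0, 0.3, 0, 0, 0, 0, 0, 0, 0.3])

```text
time_s: 28.22
tcp_pos: [458.1, 273.4, 71.6]
tool_rot: [[0.999, -0.035, 0.001], [-0.035, -0.999, 0.0], [0.001, -0.0, -1.0]]
wrist_force: [0.2, -0.2, -0.9]
finger_gap: 0.469
grasp_force: 30.6
```

```bash
python3 go.py 458.1 273.2 55.5; python3 -c "
from h import *
a=cv2.resize(camera('scene')[140:260,420:540],None,fx=4,fy=4);cv2.imwrite('pics/s4.png',a)"
```

```text
t 28.23 tcp [458.1 273.4  71.6] shift [-0.0003  0.0022  0.1608] turn [-0.0002 -0.0002 -0.    ] gap 0.469 F 30.6 w [ 0.2 -0.2 -0.9]
```

View pics/s4.png

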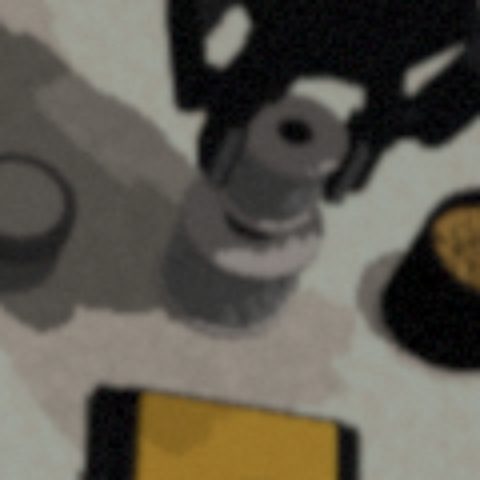

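The small spool, hole at (296,131) in the crop, hangs upright over the large one. I'll lower it and stop short of release.

Request:
arm_command(plan=[0, 0, 0, 0, 0, 0.08, 0.3, 0, 0, 0, 0, 0, 0.05, 0.3, 0, 0, 0, 0, 0, 0.02, 0.3, 0, 0, 0, 0, 0, 0.01, 0.3, 0, 0, 0, 0, 0, 0, 0.3, 0, 0, 0, 0, 0, 0, 0.3])

```text
time_s: 29.02
tcp_pos: [457.8, 273.2, 55.1]
tool_rot: [[0.999, -0.035, -0.0], [-0.035, -0.999, -0.0], [-0.0, 0.0, -1.0]]
wrist_force: [-1.8, -0.3, 2.8]
finger_gap: 0.467
grasp_force: 30.7
```

```bash
python3 go.py 458.1 273.2 55.5; python3 -c "
from h import *
z=sense()['tcp_pos'][2]+33
print(onz('scene',(420+(296.5)/4-.5,140+131.5/4-.5),104.6))"
```

```text
t 29.02 tcp [457.8 273.2  55.1] shift [ 0.0033 -0.0002 -0.0038] turn [ 0.  0. -0.] gap 0.467 F 30.7 w [-1.8 -0.3  2.8]
[456.88270714 272.22478671]
```

It is in contact, with about 4 N of load, and centred to about 1 mm. I'll release and withdraw upwards.

Request:
arm_command(plan=[0, 0, 0, 0, 0, 0, 0.5, 0, 0, 0, 0, 0, 0, 0.54, 0, 0, 0, 0, 0, 0, 0.62, 0, 0, 0, 0, 0, 0, 0.72, 0, 0, 0, 0, 0, 0, 0.8, 0, 0, 0, 0, 0, 0, 0.8, 0, 0, 0, 0, 0, -0.1, 0.8, 0, 0, 0, 0, 0, -0.3, 0.8, 0, 0, 0, 0, 0, -0.4, 0.8, 0, 0, 0, 0, 0, -0.4, 0.8, 0, 0, 0, 0, 0.4, 0, 0.8, 0, 0, 0, 0, 0.45, 0, 0.8, 0, 0, 0, 0, 0.45, 0, 0.8, 0, 0, 0, 0, 0.45, 0, 0.8, 0, 0, 0, 0, 0.45, 0, 0.8, 0, 0, 0, 0, 0.45, 0, 0.8, 0, 0, 0, 0, 0.3, 0, 0.8, 0, 0, 0, 0, 0, 0, 0.8])

```text
time_s: 31.28
tcp_pos: [447.4, -23.5, 175.7]
tool_rot: [[0.999, -0.038, 0.001], [-0.038, -0.999, -0.0], [0.001, 0.0, -1.0]]
wrist_force: [-0.1, 0.6, 1.1]
finger_gap: 0.799
grasp_force: 0.0
```

```bash
python3 -c "
from h import *
t=camera('top');s=camera('scene');cv2.imwrite('pics/t5.png',t)
a=cv2.resize(t[140:350,60:310],None,fx=1.6,fy=1.6);b=cv2.resize(s[130:340,250:530],None,fx=1.6*210/210,fy=1.6)
cv2.imwrite('pics/c5.png',cv2.vconcat([cv2.hconcat([a[:,:350],b])]) )"
```

```text
(no output)
```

View pics/c5.png

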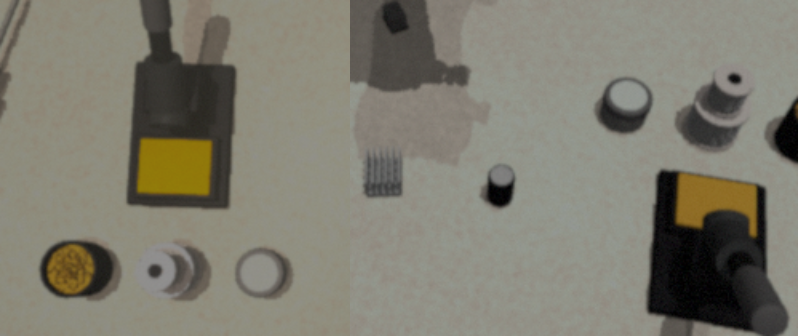

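The small spool stands upright on the large one, the row is intact, and the capacitor and heat sink are unmoved. I'll run one numeric check and hand in.

```bash
python3 -c "
from h import *
p=onz('top',(156.7,309.2),88);print(p)
if np.hypot(*(p-[458,273]))<6: print(hand_in())"
```

```text
[457.17627367 273.41312335]
the job is handed in; nothing more can be done
None
```

The row is set out in front of the stand as asked: spool in the middle, jar towards the board, cup on the other side, small spool on top of the large one. I measured gaps of about 4 cm, and the job is handed in at about 31 s.

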